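# Open the long instrument housing on the repair bench

## Robot

A 7-joint arm with a two-finger parallel gripper is mounted at the origin on the work surface. World frame = base frame: x ahead of the robot, y to its left, z up, the work surface at z = 0. Lengths are in m, angles in rad, forces in N, time in s.
With the tool pointing down it reaches from about 0.35 to 0.9 m from the base axis. Payload 8.1 kg.
Tool frame: the origin (TCP) lies at the very end of the fingers, on their centre line; the grasp point (between the pads) lies 19 mm behind it; z points along the fingers, x is the direction in which the jaws open and shut, and the axes are right-handed (so a half turn about z gives the same grasp; the last joint's range is limited). The gripper opens to 85 mm and grips with 20 to 120 N. Pads are 22 mm wide; open, the fingers measure 114 mm over their backs; the gripper's body (76 mm by 85 mm) begins 54 mm behind the grasp point. The pads swing forward as they close: fully open they stand 13 mm farther back than shut.
Start: joints at [-1.335, 0.434, 0.025, 1.573, -0.012, 1.134, -0.075], TCP at [0.208, 0.589, 0.231] pointing down, gripper open.
Joint ranges: [-2.62, 2.62], [-0.44, 2.09], [-1.27, 1.32], [0.08, 2.57], [-1.32, 4.46], [0.12, 2], [-2.74, 2.74]. Speed limits (rad/s): [2.22, 2.22, 3.01, 3.01, 3.14, 3.14, 3.14].

## Interface

Orientations are given as a 3x3 rotation matrix whose columns are the frame's x, y, z axes.
In Python, from station import get_obs, grab_frame, camera_params, hand_in gives the robot as it stands. The module is installed in compiled form; this text tells all that it offers.
- The arm moves only by the tool arm_command, never from a script. Its argument "series" is a list of rows, each a list of 2 entries, a list of its own where there are three numbers: the shift along the tool's x, y, z in cm, then the turn about the tool's z in rad. In form: [[[tx, ty, tz], spin], ...]. A call has 1 to 20 rows; each row is the pose to reach, as a shift and turn from the pose measured when the call began, along the tool's axes at that moment; what a row does not reach only later rows make up. A row lasts 1/10 s, in which the tool goes at most 50 mm and 8.59 degrees, less where a joint would pass 70% of its speed; a pose out of reach is approached as far as the arm can. A call with a gripper value outside its range is refused whole. "fingers" is the finger opening in cm, from 0 to 8.54, set as the call begins (left out, the last holds). The fingers move at their own pace and stop on an object; "squeeze" is the grip in N (left out, the last holds). Time passes only in rows, so rows that repeat a pose let the fingers close. It gives the time, the measured TCP pose, the force and the opening at its end, in the units of the state.
- get_obs(): the state, without advancing time (a new reading comes with each control period).
- grab_frame(name): name is "scene" or "side" or "wrist"; returns (picture, depth): 480x640x3 uint8, blue, green, red; 480x640 float32, m along the optical axis (not along the pixel's ray), 0 where there is no reading.
- camera_params(name): a dict with "intrinsics" (3x3 intrinsics, pixels), "extrinsics" (4x4, takes a point from camera to world coordinates). Camera axes: x right, y up, looking along -z (the intrinsics and any distortion apply to the point x, -y, -z); pixel columns grow to the right and rows downward; lengths in m; the calibration is good to about 2 mm. The wrist camera is an equidistant fisheye: a pixel r from the principal point sees the ray r / f radians off the axis. A picture is of the moment at which its call begins: read the wrist's pose just before it. camera_params takes no time and is no camera call; for the wrist camera it gives the pose at the moment of the call.
- hand_in(): hands the job in, once; it reports no verdict.
The state is a dict: "time_s": time; "joint_positions": joint angles; "qd": joint speeds; "joint_torque": joint torques, N m; "tool_pos": TCP position; "ee_rot": TCP orientation; "wrist_force": force on the tool from outside, world axes, zero at the start; "torque": the same for the moment, N m; "finger_gap": opening from 0.0 (shut) to 1.0 (fully open).
Only numpy, scipy, OpenCV 4.12 (cv2) and the standard library are available. Lean on these libraries where they do the work, as an engineer would, in place of code of your own. Each camera call takes 0.05 s, during which the arm holds its last target.

## Task

The circuit board in the long, rectangular housing needs repair: lift the loose cover plate off its two pins by the handle and lay it flat, handle up, on the floor of the open black tray. Set it down gently rather than dropping it, let go, and leave the cover of the square housing in place.

Things in the scene. Friction and masses are not known exactly. Their poses are not given: they have to be found in the camera images.
- long_cover: Loose aluminium plate 140 (x) x 80 (y) x 4 mm, 0.16 kg, on the long housing. Origin: centre of its underside, z up. Black bow handle at its middle, along x: bar 80 mm long, 12 wide, 14 high, its centre 37 mm above the origin, on end posts (60 mm free between); grip from above across the 12 mm. 14 mm holes at x = +-57 mm, y = 0 fit loosely over the housing's pins.
- long_housing: Long blue sheet-metal box, open on top, 140 (x) x 80 (y) x 60 mm high, fixed. Origin: centre of its underside, on the bench. The cover rests on its rim, 60 mm up. Two upright 6 mm pins at x = +-57 mm, y = 0 stand 14 mm above the rim (10 mm above the plate's top): a straight lift of 15 mm clears them.
- tray: Open black plastic tray, 210 x 210 mm outside, 200 x 200 mm inside, 22 mm high, fixed, empty. Origin: centre of its underside, on the bench; x and y along its sides. Its floor is 5 mm above the origin. The long cover fits in at any yaw.
- square_cover: Cover of the other, square housing (blue, 90 x 90 x 45 mm): to be left in place. Loose aluminium plate 90 x 90 x 4 mm on two pins, with a similar black bow handle (bar 64 mm long, along y), top 44 mm above the underside. Origin: centre of its underside, 45 mm above the bench.
Things that resemble listed ones, but are neither listed nor needed, are in the scene too. Leave any green look-alike of the long_cover alone.

How it is judged:
On the way:
1. the long cover is lifted clear of its pins (z of long_cover in the frame of long_housing above 0.08 m), for 0.1 s.
At the end, for the whole second after the job is handed in: The long cover lies released and at rest inside the tray, handle up: its origin within 80 mm of the tray's centre (anywhere flat inside the walls), less than 5 mm above the tray's floor, tilted less than 0.06 rad. The square cover is within 15 mm of where it started (horizontal distance between long_cover and tray below 0.08 m and z of long_cover in the frame of tray below 0.01 m and angle between long_cover's own z axis and vertical below 0.06 rad and linear speed of long_cover below 0.02 m/s and distance of square_cover from where it was at the start of the episode below 0.015 m); the robot touches nothing.
It fails at once if the square housing's cover is taken off or shoved (moved more than 15 mm) (distance of square_cover from where it was at the start of the episode above 0.015 m).
It fails at once if the long cover is dropped: it falls free of the fingers, faster than 0.35 m/s, with its underside still more than 25 mm above the tray's floor (z of long_cover in the frame of tray above 0.03 m and linear speed of long_cover above 0.35 m/s and contact force between the fingers and long_cover below 0.01 N).
It also fails if it takes over 38 s, if anything falls off the work surface, if the arm or the gripper's body presses on something with over 40 N, if the wrist force passes 120 N, or if a joint passes its speed limit or range.

## Working session

There is one attempt and no reset: what is moved stays moved. The work goes in short steps, Python scripts to look and compute and a tool call to move; the robot and the scene stay as the last step left them, time stands still between calls to the robot, and variables do not carry over. Pictures are saved under pics/ and viewed, and the job is handed in when it is done.

Besides the shell and the picture viewer there is one more tool, called by a JSON object that holds its "method" and its "body", one argument or row to a line. arm_command: Moves the arm, as the interface text tells. Its arguments: {"type":"object","properties":{"series":{"type":"array"},"fingers":{"type":"number"},"squeeze":{"type":"number"}},"required":["series"]}

```bash
mkdir -p pics; python3 - <<'E'
from station import *
import cv2,numpy as np
o=get_obs();print(o)
for n in ["scene","side","wrist"]:
    p=camera_params(n);im,d=grab_frame(n)
    cv2.imwrite(f"pics/{n}0.png",im);np.savez(f"{n}0.npz",im=im,d=d,K=p["intrinsics"],E=p["extrinsics"])
    print(n,p)
E
```

```text
{'time_s': 0.0, 'joint_positions': array([-1.33460471,  0.43521427,  0.0249607 ,  1.57410813, -0.01161488,
        1.1339658 , -0.07507187]), 'qd': array([ 4.62341601e-04, -8.29384751e-04, -7.39001925e-04,  2.07925589e-03,
        2.06460133e-04, -1.24611816e-03,  9.37820554e-05]), 'joint_torque': array([-1.05495572e-03, -6.70496106e+01,  1.02448337e+00, -3.16200757e+01,
        1.57095707e-02,  1.20731231e-02, -3.95697256e-06]), 'tool_pos': array([0.20759289, 0.58898643, 0.23052695]), 'ee_rot': array([[ 3.32382196e-01,  9.43144696e-01, -3.98322389e-04],
       [ 9.43143513e-01, -3.32382412e-01, -1.49847345e-03],
       [-1.54567264e-03,  1.22390717e-04, -9.99998798e-01]]), 'wrist_force': array([-1.40688096,  0.60529444, -0.65486537]), 'torque': array([ 0.04701442,  0.01791023, -0.02861621]), 'finger_gap': 1.0006467117244835}
scene {'intrinsics': array([[525.84276351,   0.        , 317.88179173],
       [  0.        , 525.84276351, 242.92474906],
       [  0.        ,   0.        ,   1.        ]]), 'extrinsics': array([[ 0.46760939, -0.51198157,  0.72056668,  1.29384057],
       [ 0.
[... 440 characters left out ...]
1  , -0.57927336,  0.78143231,  0.59191702],
       [-0.01519986,  0.80540388,  0.59253148,  0.51744966],
       [ 0.        ,  0.        ,  0.        ,  1.        ]])}
wrist {'intrinsics': array([[371.64829954,   0.        , 323.25345092],
       [  0.        , 371.64829954, 238.2768865 ],
       [  0.        ,   0.        ,   1.        ]]), 'extrinsics': array([[ 3.32346530e-01, -9.09630238e-01, -2.49236061e-01,
         1.44003455e-01],
       [ 9.43157039e-01,  3.20317987e-01,  8.86069292e-02,
         6.11508554e-01],
       [-7.64748781e-04, -2.64516951e-01,  9.64380733e-01,
         3.72737867e-01],
       [ 0.00000000e+00,  0.00000000e+00,  0.00000000e+00,
         1.00000000e+00]])}
```

View pics/scene0.png

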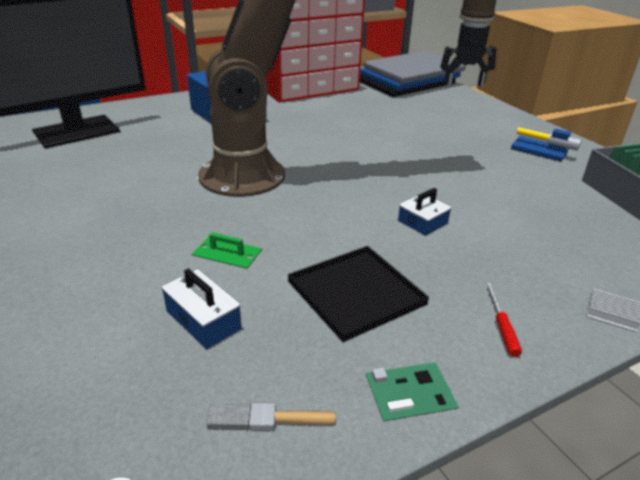

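View pics/side0.png

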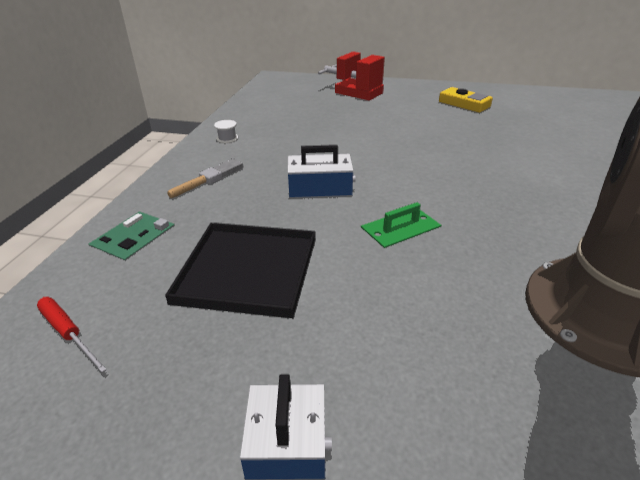

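View pics/wrist0.png

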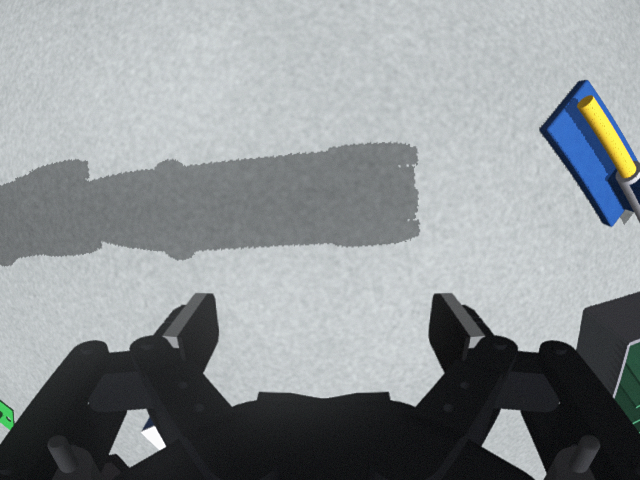

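Candidates that could be mistaken for the target:
- Long blue housing with aluminium cover: scene (202,305), side (320,172). The top is clearly rectangular, so this is my choice.
- Square housing cover: scene (425,212), side (285,430). Leave it.
- Green look-alike plate: scene (227,250), side (400,225). Leave it.

The black tray is at scene (357,292), side (245,267).

```bash
cat > h.py <<'E'
import numpy as np,cv2
def load(n):
    z=np.load(n+".npz");return z["im"],z["d"],z["K"],z["E"]
def cast(K,E,uv,z):
    uv=np.atleast_2d(np.asarray(uv,float))
    d=np.c_[(uv[:,0]-K[0,2])/K[0,0],-(uv[:,1]-K[1,2])/K[1,1],-np.ones(len(uv))]@E[:3,:3].T
    t=(z-E[2,3])/d[:,2]
    return E[:3,3]+d*t[:,None]
def depthpts(K,E,d,mask):
    v,u=np.nonzero(mask&(d>0));Z=d[v,u]
    c=np.c_[(u-K[0,2])/K[0,0]*Z,-(v-K[1,2])/K[1,1]*Z,-Z]
    return c@E[:3,:3].T+E[:3,3]
def big(m):
    n,l,s,c=cv2.connectedComponentsWithStats(m.astype(np.uint8),connectivity=8)
    k=1+np.argmax(s[1:,4]);return l==k
E
python3 - <<'E'
from h import *
def rect(x):
    (c,s,a)=cv2.minAreaRect((x[:,:2]*1000).astype(np.float32));return np.round(c,1),np.round(s,1),round(a,2)
for n,pr,tr in [("scene0",(150,255,255,350),(270,235,445,345)),("side0",(275,135,370,205),(155,215,330,325))]:
    im,d,K,E=load(n);h=im.astype(int)
    def roi(r):
        m=np.zeros(d.shape,bool);m[r[1]:r[3],r[0]:r[2]]=1;return m
    hsv=cv2.cvtColor(im,cv2.COLOR_BGR2HSV)
    w=big(roi(pr)&(h.min(2)>185)) 
    cnt=np.argwhere(w)[:,::-1]
    print(n,"plate by cast",rect(cast(K,E,cnt,0.064)),w.sum())
    P=depthpts(K,E,d,roi(pr)); 
    pl=P[(P[:,2]>.058)&(P[:,2]<.070)];print(" depth plate",rect(pl),len(pl))
    b=roi(pr)&(h.max(2)<60); b=big(b)
    H=depthpts(K,E,d,b);Ht=H[(H[:,2]>.095)]
    print(" handle top depth",rect(Ht),len(Ht),np.percentile(H[:,2],[1,50,99]))
    t=big(roi(tr)&(h.max(2)<70));cnt=np.argwhere(t)[:,::-1]
    T=depthpts(K,E,d,t);print(" tray z pct",np.percentile(T[:,2],[1,50,99]))
    print(" tray rim cast",rect(cast(K,E,cnt,0.022)))
    tt=T[T[:,2]>.016];print(" tray rim depth",rect(tt),len(tt)); f=T[T[:,2]<.012];print(" floor",f.mean(0))
    x0,y0,x1,y1=pr;cv2.imwrite(f"pics/crop_{n}.png",cv2.resize(im[y0:y1,x0:x1],None,fx=4,fy=4))
E
```

```text
scene0 plate by cast (array([ 533.7, -284.8]), array([141.2,  81.2]), 15.53) 1564
 depth plate (array([ 533.8, -285.9]), array([144.1,  82.1]), 15.63) 1910
 handle top depth (array([ 538.4, -287. ]), array([74.3, 10.4]), 14.68) 188 [0.06673226 0.0987637  0.10607805]
 tray z pct [0.00227636 0.00598812 0.02332628]
 tray rim cast (array([605.3,  16. ]), array([221.4, 217.8]), 4.16)
 tray rim depth (array([596.2,  20.9]), array([211.1, 210. ]), 4.32) 959
 floor [0.59593993 0.02294019 0.00575541]
side0 plate by cast (array([ 532.4, -280.5]), array([138.9,  78.3]), 15.68) 622
 depth plate (array([ 532.6, -282.6]), array([139.5,  85.2]), 15.95) 1122
 handle top depth (array([ 532.2, -279. ]), array([77.8,  9.5]), 15.53) 155 [0.06526179 0.09517296 0.10392537]
 tray z pct [0.00038961 0.00481735 0.0221723 ]
 tray rim cast (array([588.3,  38.5]), array([213.2, 227.3]), 4.14)
 tray rim depth (array([592.2,  27. ]), array([209.6, 210.5]), 4.07) 1331
 floor [0.5931568  0.0315875  0.00474508]
```

View pics/crop_scene0.png

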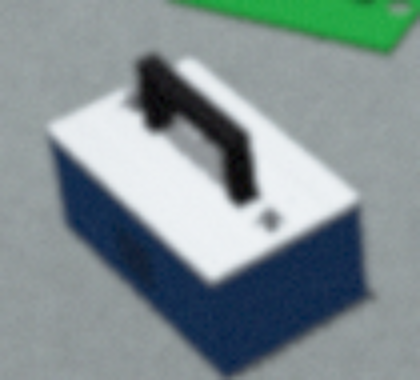

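The crop confirms it: a white rectangular plate on a blue box, with a black handle along its long axis. Cover is at about (0.533,-0.284), yaw 15.6°; tray centre at about (0.594,0.024). Moving over now.

{"method": "arm_command", "body": {
  "series": [
    [[-1,0.8,0],0.04],
    [[-3.5,2.9,0],0.13],
    [[-7,5.8,0],0.26],
    [[-10.5,8.7,0],0.39],
    [[-14,11.6,0],0.52],
    [[-17.5,14.5,0],0.65],
    [[-21,17.4,0],0.78],
    [[-24.5,20.3,0],0.91],
    [[-28,23.2,0],1.04],
    [[-31.5,26.1,0],1.17],
    [[-35,29,0],1.3],
    [[-38.5,31.9,0],1.43],
    [[-42,34.8,0],1.56],
    [[-45.5,37.7,0],1.69],
    [[-49,40.6,0],1.82],
    [[-52.5,43.5,0],1.95],
    [[-56,46.4,0],2.08],
    [[-58.5,48.5,0],2.18],
    [[-60,49.7,0],2.23],
    [[-60,49.7,0],2.23]
  ],
  "fingers": 8.5
}}

```text
time_s: 2.15
tool_pos: [0.4763, -0.1454, 0.2315]
ee_rot: [[0.535, -0.845, -0.0], [-0.845, -0.535, -0.002], [0.002, 0.001, -1.0]]
wrist_force: [-1.0, 0.2, 0.1]
finger_gap: 0.991
```

```bash
cat > delta.py <<'E'
import sys,numpy as np
from station import *
# target x y z, jaw-axis angle deg
o=get_obs();R=o["ee_rot"];p=o["tool_pos"]
t=np.array([float(a) for a in sys.argv[1:4]])
print("t",o["time_s"],"p",p.round(4),"F",o["wrist_force"].round(2),"gap",o["finger_gap"],"q",o["joint_positions"].round(2))
print("shift cm",(R.T@(t-p)*100).round(2))
cur=np.degrees(np.arctan2(R[1,0],R[0,0]));d=(float(sys.argv[4])-cur+90)%180-90
print("jaw deg",cur,"spin",-np.radians(d), "tilt",R[:,2])
E
python3 delta.py 0.533 -0.284 0.231 105.6
```

```text
t 2.15 p [ 0.4763 -0.1454  0.2315] F [-0.99  0.24  0.07] gap 0.9912038144082632 q [-0.46  0.27  0.82  1.92 -0.23  1.04 -0.55]
shift cm [14.74  2.63  0.08]
jaw deg -57.65696410403389 spin 0.29222110316420724 tilt [-7.47993326e-05 -2.44004680e-03 -9.99997020e-01]
```

{"method": "arm_command", "body": {
  "series": [
    [[1.5,0.3,0],0.04],
    [[5,0.9,0],0.12],
    [[9,1.6,0],0.2],
    [[12.5,2.2,0],0.27],
    [[14.3,2.5,0],0.29],
    [[14.7,2.6,0],0.29],
    [[14.7,2.6,0],0.29],
    [[14.7,2.6,0],0.29]
  ]
}}

```text
time_s: 2.95
tool_pos: [0.5326, -0.282, 0.2316]
ee_rot: [[0.272, -0.962, -0.0], [-0.962, -0.272, -0.001], [0.001, 0.001, -1.0]]
wrist_force: [-0.2, 0.2, -0.6]
finger_gap: 0.996
```

```bash
python3 delta.py 0.533 -0.284 0.231 105.6; python3 - <<'E'
from station import *
import cv2,numpy as np
p=camera_params("wrist");im,d=grab_frame("wrist")
cv2.imwrite("pics/wrist1.png",im);np.savez("wrist1.npz",im=im,d=d,K=p["intrinsics"],E=p["extrinsics"])
E
```

```text
t 2.95 p [ 0.5326 -0.282   0.2316] F [-0.21  0.24 -0.6 ] gap 0.9962327282332507 q [-0.17  0.49  0.85  1.68 -0.4   1.16 -0.51]
shift cm [0.21 0.02 0.06]
jaw deg -74.20082652291757 spin 0.0034762329577345324 tilt [-4.17008850e-04 -9.42383569e-04 -9.99999469e-01]
```

View pics/wrist1.png

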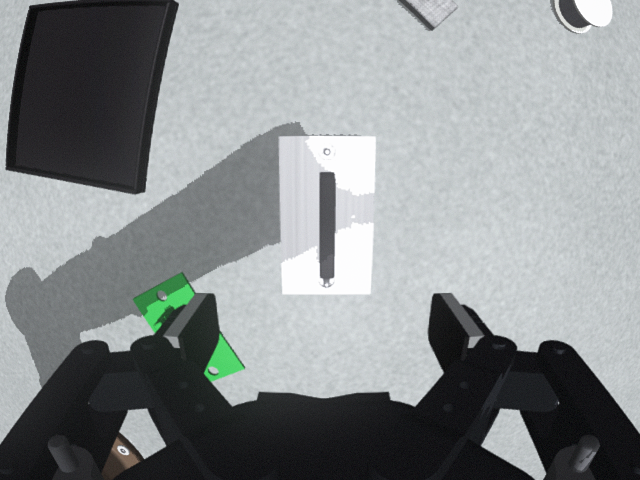

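The wrist view shows the plate at (328,215), handle bar from (327,173) to (327,279), and pins at (327,152) and (326,283). I'll cast these rays to refine the position.

```bash
python3 - <<'E'
from h import *
im,d,K,E=load("wrist1")
def fc(uv,z):
    uv=np.array([uv],float).reshape(-1,1,2)
    n=cv2.fisheye.undistortPoints(uv,K,np.zeros(4)).reshape(-1,2)
    r=np.c_[n[:,0],-n[:,1],-np.ones(len(n))]@E[:3,:3].T
    return E[:3,3]+r*((z-E[2,3])/r[:,2])[:,None]
m=np.zeros(d.shape,bool);m[165:290,310:345]=1
h=big(m&(im.max(2)<75))
v,u=np.nonzero(h);print(u.min(),u.max(),v.min(),v.max())
W=fc(np.c_[u,v],0.104)
print(cv2.minAreaRect((W[:,:2]*1000).astype(np.float32)))
print("pins",fc([[327,152],[326,283]],0.074).round(4), "mid",fc([[327,152],[326,283]],0.074).mean(0))
m=np.zeros(d.shape,bool);m[125:305,270:390]=1
pl=big(m&(im.min(2)>200)); v,u=np.nonzero(pl)
W=fc([[279,137],[376,137],[371,294],[282,294]],0.064);print(W.round(4),W.mean(0))
print("depth plate",np.median(d[200:220,350:360]))
E
```

```text
Traceback (most recent call last):
  File "h.py", line 15, in big
    k=1+np.argmax(s[1:,4]);return l==k
        ~~~~~~~~~^^^^^^^^^
ValueError: attempt to get argmax of an empty sequence
```

```bash
python3 - <<'E'
from h import *
im,d,K,E=load("wrist1")
def fc(uv,z):
    uv=np.array([uv],float).reshape(-1,1,2)
    n=cv2.fisheye.undistortPoints(uv,K,np.zeros(4)).reshape(-1,2)
    r=np.c_[n[:,0],-n[:,1],-np.ones(len(n))]@E[:3,:3].T
    return E[:3,3]+r*((z-E[2,3])/r[:,2])[:,None]
m=np.zeros(d.shape,bool);m[165:278,310:345]=1
print(im[220,312:345].max(1))
h=big(m&(im.max(2)<110))
v,u=np.nonzero(h);print(u.min(),u.max(),v.min(),v.max())
W=fc(np.c_[u,v],0.104)
print(cv2.minAreaRect((W[:,:2]*1000).astype(np.float32)))
print("pins",fc([[327,152],[326,283]],0.074).round(4), "mid",fc([[327,152],[326,283]],0.074).mean(0))
W=fc([[279,137],[376,137],[371,294],[282,294]],0.064);print(W.round(4),W.mean(0))
E
```

```text
[221 223 222 223 222 223 220 158  85  86  88  89  89  86  85  90  89  89
  85  90  89  89  99 159 223 223 224 224 227 225 226 223 221]
320 334 173 277
((534.5387573242188, -284.05841064453125), (80.3819808959961, 10.493557929992676), 15.684723854064941)
pins [[ 0.5869 -0.2694  0.074 ]
 [ 0.4791 -0.2993  0.074 ]] mid [ 0.53298992 -0.28438055  0.074     ]
[[ 0.5882 -0.2279  0.064 ]
 [ 0.6102 -0.3051  0.064 ]
 [ 0.4756 -0.3432  0.064 ]
 [ 0.4536 -0.2649  0.064 ]] [ 0.53189973 -0.2852935   0.064     ]
```

{"method": "arm_command", "body": {
  "series": [
    [[0.1,0,1],0],
    [[0.2,0,3.5],0],
    [[0.25,0,6.5],0],
    [[0.25,0,9],0],
    [[0.25,0,11],0],
    [[0.25,0,12.2],0],
    [[0.25,0,13],0],
    [[0.25,0,13],0],
    [[0.25,0,13],0]
  ]
}}

```text
time_s: 3.9
tool_pos: [0.5338, -0.2846, 0.1024]
ee_rot: [[0.273, -0.962, 0.001], [-0.962, -0.273, -0.001], [0.002, -0.0, -1.0]]
wrist_force: [-0.2, -0.7, 0.3]
finger_gap: 0.995
```

```bash
python3 delta.py 0.533 -0.2845 0.079 105.6; python3 - <<'E'
from station import *
import cv2,numpy as np
im,d=grab_frame("scene");cv2.imwrite("pics/s2.png",cv2.resize(im[180:380,100:360],None,fx=3,fy=3))
E
```

```text
t 3.9 p [ 0.5338 -0.2846  0.1024] F [-0.15 -0.65  0.34] gap 0.9947262598413733 q [-0.09  0.63  0.75  1.81 -0.53  0.91 -0.4 ]
shift cm [-0.03  0.08  2.34]
jaw deg -74.1761569067545 spin 0.003906798984982264 tilt [ 7.55840253e-04 -1.40238519e-03 -9.99998731e-01]
```

View pics/s2.png

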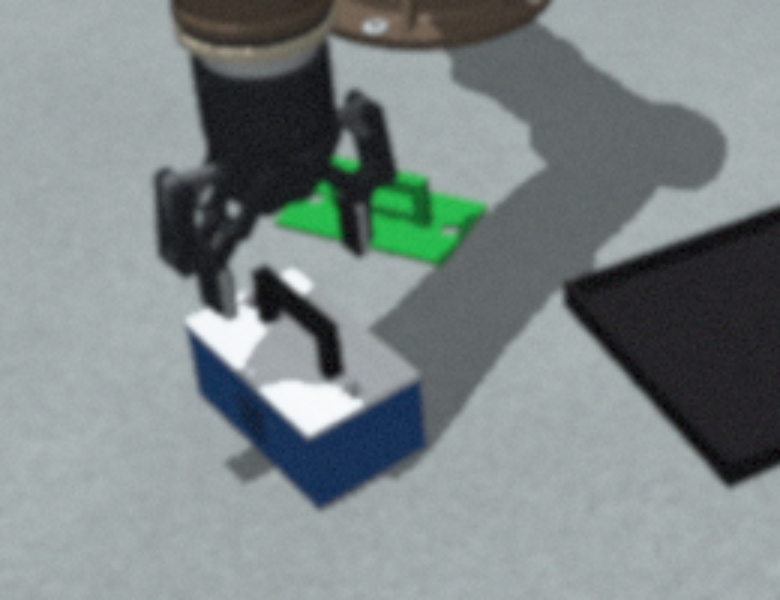

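The open fingers straddle the bar: finger tips at crop (222,300) and (357,240), bar centre at (300,320). Lowering, then closing.

{"method": "arm_command", "body": {
  "series": [
    [[0,0.05,0.6],0],
    [[0,0.08,1.4],0],
    [[0,0.08,2.1],0],
    [[0,0.08,2.35],0],
    [[0,0.08,2.35],0],
    [[0,0.08,2.35],0]
  ]
}}

```text
time_s: 4.55
tool_pos: [0.5332, -0.2851, 0.0791]
ee_rot: [[0.273, -0.962, 0.001], [-0.962, -0.273, -0.002], [0.002, -0.001, -1.0]]
wrist_force: [-1.2, 0.1, -0.1]
finger_gap: 0.995
```

{"method": "arm_command", "body": {
  "series": [
    [[0,0,0],0],
    [[0,0,0],0],
    [[0,0,0],0],
    [[0,0,0],0],
    [[0,0,0],0],
    [[0,0,0],0],
    [[0,0,0],0],
    [[0,0,0],0],
    [[0,0,0],0],
    [[0,0,0],0]
  ],
  "fingers": 0,
  "squeeze": 50
}}

```text
time_s: 5.55
tool_pos: [0.5333, -0.2852, 0.0793]
ee_rot: [[0.273, -0.962, 0.001], [-0.962, -0.273, -0.002], [0.002, -0.001, -1.0]]
wrist_force: [-1.1, 0.3, 4.6]
finger_gap: 0.129
```

```bash
python3 delta.py 0.533 -0.2845 0.079 105.6; python3 - <<'E'
from station import *
import cv2,numpy as np
im,d=grab_frame("scene");cv2.imwrite("pics/s3.png",cv2.resize(im[180:380,100:360],None,fx=3,fy=3))
E
```

```text
t 5.55 p [ 0.5333 -0.2852  0.0793] F [-1.14  0.28  4.63] gap 0.12873622109337665 q [-0.07  0.66  0.73  1.83 -0.56  0.87 -0.38]
shift cm [-0.07  0.01  0.03]
jaw deg -74.18616962444713 spin 0.0037320440941741354 tilt [ 0.0013725  -0.00178401 -0.99999747]
```

View pics/s3.png

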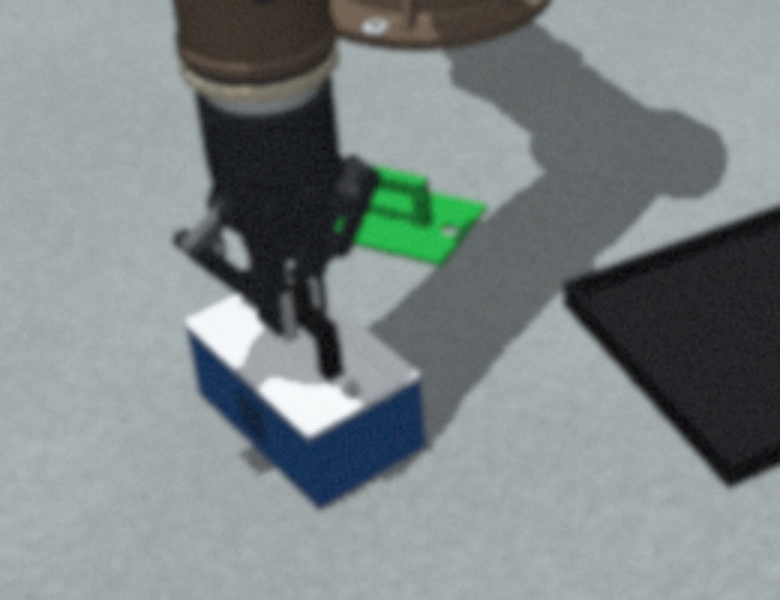

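The fingers stopped at 11 mm, gripping the bar at its middle. Lifting straight up.

{"method": "arm_command", "body": {
  "series": [
    [[0,0,-0.3],0],
    [[0,0,-0.9],0],
    [[0,0,-1.7],0],
    [[0,0,-2.6],0],
    [[0,0,-3.5],0],
    [[0,0,-4.5],0],
    [[0,0,-5.5],0],
    [[0,0,-6.3],0],
    [[0,0,-6.8],0],
    [[0,0,-7],0],
    [[0,0,-7],0],
    [[0,0,-7],0]
  ]
}}

```text
time_s: 6.8
tool_pos: [0.5331, -0.2849, 0.149]
ee_rot: [[0.273, -0.962, 0.001], [-0.962, -0.273, -0.001], [0.002, -0.0, -1.0]]
wrist_force: [-0.3, 0.6, -2.0]
finger_gap: 0.128
```

```bash
python3 delta.py 0.594 0.024 0.149 105.6; python3 - <<'E'
from station import *
import cv2,numpy as np
im,d=grab_frame("scene");cv2.imwrite("pics/s4.png",cv2.resize(im[180:380,100:360],None,fx=3,fy=3))
E
```

```text
t 6.8 p [ 0.5331 -0.2849  0.149 ] F [-0.32  0.62 -2.  ] gap 0.12769645713690306 q [-0.12  0.58  0.79  1.77 -0.48  1.   -0.44]
shift cm [-28.05 -14.28  -0.04]
jaw deg -74.17858275438753 spin 0.0038644599566348436 tilt [ 8.74137427e-04 -1.49938272e-03 -9.99998494e-01]
```

View pics/s4.png

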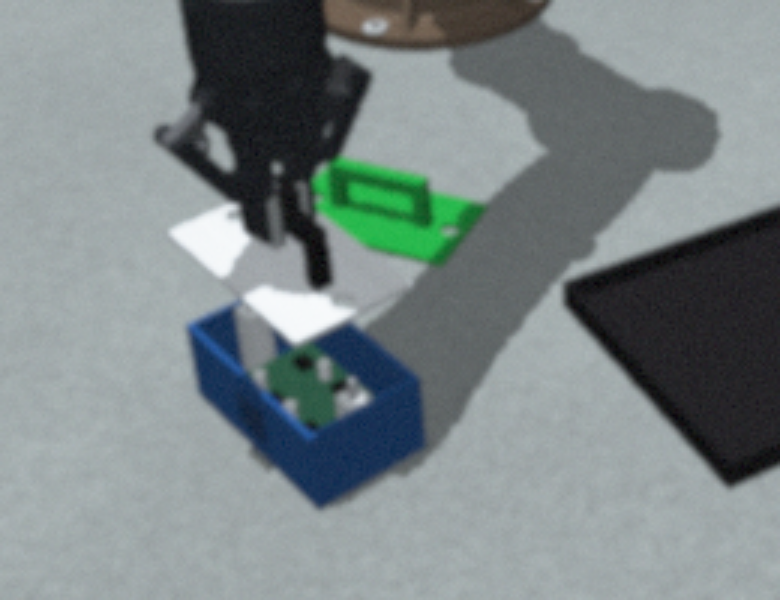

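The cover is off its pins, level, with the PCB visible in the open housing at crop (310,385). Carrying it over the tray, turning 0.19 rad to line up with its sides.

{"method": "arm_command", "body": {
  "series": [
    [[-0.5,-0.25,0],0],
    [[-1.5,-0.76,0],0.01],
    [[-3,-1.5,0],0.02],
    [[-5,-2.5,0],0.03],
    [[-7.2,-3.7,0],0.05],
    [[-9.5,-4.8,0],0.06],
    [[-11.8,-6,0],0.08],
    [[-14,-7.1,0],0.1],
    [[-16.3,-8.3,0],0.11],
    [[-18.6,-9.5,0],0.13],
    [[-20.8,-10.6,0],0.14],
    [[-23,-11.7,0],0.16],
    [[-25,-12.7,0],0.17],
    [[-26.6,-13.5,0],0.18],
    [[-27.6,-14,0],0.19],
    [[-28,-14.3,0],0.19],
    [[-28,-14.3,0],0.19],
    [[-28,-14.3,0],0.19]
  ]
}}

```text
time_s: 8.65
tool_pos: [0.5941, 0.0225, 0.1486]
ee_rot: [[0.085, -0.996, 0.001], [-0.996, -0.085, -0.002], [0.002, -0.001, -1.0]]
wrist_force: [0.6, -0.1, -2.1]
finger_gap: 0.13
```

```bash
python3 delta.py 0.594 0.024 0.024 94.2; python3 - <<'E'
from station import *
import cv2,numpy as np
im,d=grab_frame("scene");cv2.imwrite("pics/s5.png",cv2.resize(im[150:370,240:500],None,fx=2.5,fy=2.5))
E
```

```text
t 8.65 p [0.5941 0.0225 0.1486] F [ 0.62 -0.05 -2.13] gap 0.13009339178233445 q [-0.71  0.59  0.88  1.8  -0.53  1.01 -1.1 ]
shift cm [-0.18  0.   12.46]
jaw deg -85.12623760112122 spin 0.011759372236570538 tilt [ 7.13543423e-04 -2.03324649e-03 -9.99997678e-01]
```

View pics/s5.png

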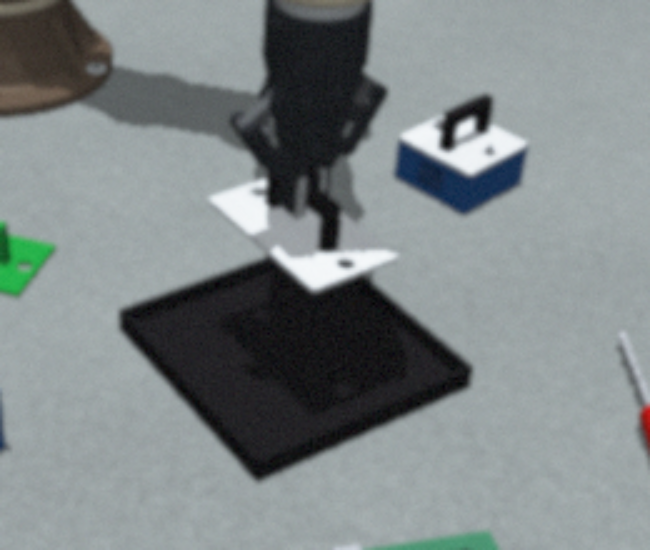

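The level plate sits above the tray at crop (305,240), with the square housing undisturbed at (462,160). Lowering to about 1 cm above the floor, then the last bit slowly.

{"method": "arm_command", "body": {
  "series": [
    [[-0.1,0,0.4],0],
    [[-0.18,0,1.2],0],
    [[-0.18,0,2.4],0],
    [[-0.18,0,3.8],0],
    [[-0.18,0,5.2],0],
    [[-0.18,0,6.6],0],
    [[-0.18,0,8],0],
    [[-0.18,0,9.3],0],
    [[-0.18,0,10.4],0],
    [[-0.18,0,11.1],0],
    [[-0.18,0,11.4],0],
    [[-0.18,0,11.5],0],
    [[-0.18,0,11.5],0]
  ]
}}

```text
time_s: 10.0
tool_pos: [0.5943, 0.0238, 0.0339]
ee_rot: [[0.084, -0.996, 0.001], [-0.996, -0.084, -0.002], [0.002, -0.001, -1.0]]
wrist_force: [-0.1, 0.4, -1.6]
finger_gap: 0.13
```

```bash
python3 delta.py 0.594 0.024 0.0243 94.2
```

```text
t 10.0 p [0.5943 0.0238 0.0339] F [-0.1   0.37 -1.59] gap 0.12982943313440948 q [-0.62  0.73  0.74  1.88 -0.67  0.8  -1.  ]
shift cm [-0.03  0.03  0.96]
jaw deg -85.16330655346181 spin 0.01111239696796164 tilt [ 0.00133517 -0.0019063  -0.99999729]
```

{"method": "arm_command", "body": {
  "series": [
    [[0,0,0.15],0],
    [[0,0,0.3],0],
    [[0,0,0.45],0],
    [[0,0,0.6],0],
    [[0,0,0.7],0],
    [[0,0,0.8],0],
    [[0,0,0.86],0],
    [[0,0,0.92],0],
    [[0,0,0.95],0],
    [[0,0,0.95],0],
    [[0,0,0.95],0]
  ]
}}

```text
time_s: 11.1
tool_pos: [0.5943, 0.0237, 0.0244]
ee_rot: [[0.084, -0.996, 0.001], [-0.996, -0.084, -0.002], [0.002, -0.001, -1.0]]
wrist_force: [-0.4, 1.0, -2.1]
finger_gap: 0.129
```

{"method": "arm_command", "body": {
  "series": [
    [[0,0,0.04],0],
    [[0,0,0.08],0],
    [[0,0,0.12],0],
    [[0,0,0.12],0],
    [[0,0,0.12],0]
  ]
}}

```text
time_s: 11.6
tool_pos: [0.5944, 0.0237, 0.0243]
ee_rot: [[0.084, -0.996, 0.002], [-0.996, -0.084, -0.001], [0.001, -0.002, -1.0]]
wrist_force: [-4.5, 0.3, 13.5]
finger_gap: 0.13
```

The force rose to 13.5 N and the tool stopped, so the plate is on the floor. I'll back off a little, then open slowly.

{"method": "arm_command", "body": {
  "series": [
    [[0,0,-0.04],0],
    [[0,0,-0.04],0]
  ]
}}

```text
time_s: 11.8
tool_pos: [0.5945, 0.0238, 0.0248]
ee_rot: [[0.084, -0.996, 0.002], [-0.996, -0.084, -0.001], [0.001, -0.002, -1.0]]
wrist_force: [0.5, -0.5, -1.6]
finger_gap: 0.131
```

{"method": "arm_command", "body": {
  "series": [
    [[0,0,0],0],
    [[0,0,0],0],
    [[0,0,0],0],
    [[0,0,0],0],
    [[0,0,0],0],
    [[0,0,0],0],
    [[0,0,0],0],
    [[0,0,0],0]
  ],
  "fingers": 6
}}

```text
time_s: 12.6
tool_pos: [0.5946, 0.0237, 0.0248]
ee_rot: [[0.084, -0.996, 0.002], [-0.996, -0.084, -0.001], [0.001, -0.002, -1.0]]
wrist_force: [0.8, 0.2, 0.1]
finger_gap: 0.701
```

```bash
python3 delta.py 0.594 0.024 0.15 94.2; python3 - <<'E'
from station import *
import cv2,numpy as np
im,d=grab_frame("scene");cv2.imwrite("pics/s6.png",cv2.resize(im[150:370,240:500],None,fx=2.5,fy=2.5))
E
```

```text
t 12.6 p [0.5946 0.0237 0.0248] F [0.75 0.23 0.11] gap 0.7008595066032799 q [-0.61  0.74  0.73  1.89 -0.69  0.78 -0.99]
shift cm [ -0.02   0.03 -12.52]
jaw deg -85.17225529535486 spin 0.010956211958016762 tilt [ 2.21944963e-03 -9.04703499e-04 -9.99997128e-01]
```

View pics/s6.png

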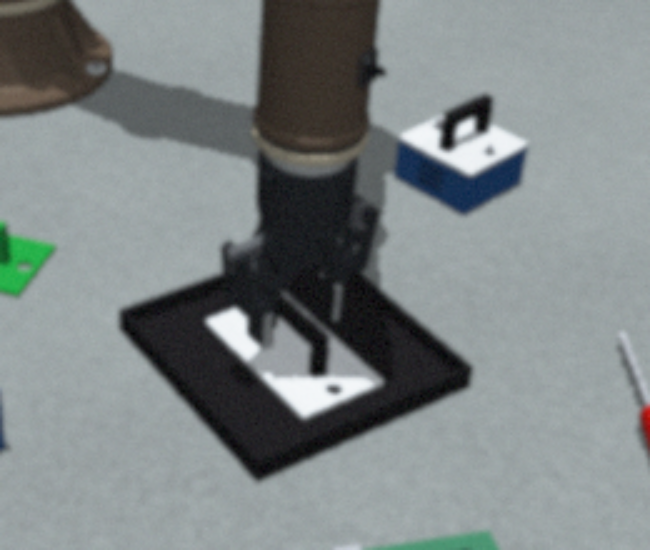

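The cover lies flat in the tray, centred at crop (295,360), with the fingers clear of the bar. Retracting straight up.

{"method": "arm_command", "body": {
  "series": [
    [[0,0,-0.5],0],
    [[0,0,-1.5],0],
    [[0,0,-3],0],
    [[0,0,-5],0],
    [[0,0,-7.5],0],
    [[0,0,-10],0],
    [[0,0,-12.5],0],
    [[0,0,-15],0],
    [[0,0,-16.5],0],
    [[0,0,-17],0],
    [[0,0,-17],0],
    [[0,0,-17],0]
  ]
}}

```text
time_s: 13.85
tool_pos: [0.5936, 0.0241, 0.1939]
ee_rot: [[0.084, -0.996, 0.001], [-0.996, -0.084, -0.001], [0.001, -0.001, -1.0]]
wrist_force: [-0.1, 0.7, -0.3]
finger_gap: 0.703
```

```bash
python3 - <<'E'
from station import *
from h import *
o=get_obs();print(o["time_s"],o["tool_pos"],o["wrist_force"])
for n,r in [("scene",(270,235,445,345)),("side",(155,190,330,325))]:
    p=camera_params(n);im,d=grab_frame(n);K,E=p["intrinsics"],p["extrinsics"]
    cv2.imwrite(f"pics/{n}9.png",im)
    m=np.zeros(d.shape,bool);m[r[1]:r[3],r[0]:r[2]]=1
    w=m&(im.min(2)>120);w=big(w)
    P=depthpts(K,E,d,w&True);c=np.linalg.lstsq(np.c_[P[:,:2]-P[:,:2].mean(0),np.ones(len(P))],P[:,2],rcond=None)[0]
    print(n,"plate top plane slopes,z",c.round(4),cv2.minAreaRect((P[:,:2]*1000).astype(np.float32)))
    im0=np.load(n+"0.npz")["im"]
    sq={"scene":(395,180,455,240),"side":(235,370,340,480)}[n];a,b,c2,d2=sq
    print(" square roi diff",np.abs(im[b:d2,a:c2].astype(int)-im0[b:d2,a:c2]).mean())
E
```

```text
13.85 [0.59359456 0.02411488 0.1939377 ] [-0.12019509  0.66486916 -0.29447287]
scene plate top plane slopes,z [-0.0008 -0.0003  0.0006] ((574.9722290039062, 59.71075439453125), (423.4386291503906, 370.0660095214844), 63.85530090332031)
 square roi diff 6.580462962962963
side plate top plane slopes,z [ 0.0013  0.0008 -0.0005] ((661.6685791015625, -34.63844299316406), (399.38861083984375, 416.8894348144531), 12.222049713134766)
 square roi diff 9.344588744588744
```

View pics/side9.png

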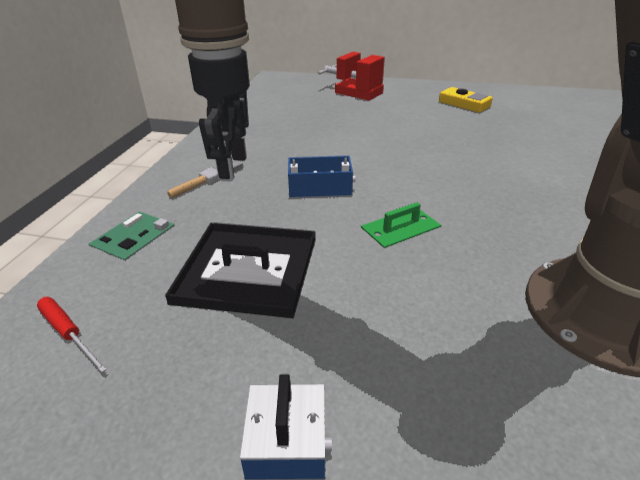

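The side view shows the cover flat, handle up, at (247,266) in the tray. The square cover at (285,430) looks the same as in the first frame. My plate mask picked up the bench instead, so I'll redo that number with a mask limited to the tray.

```bash
python3 - <<'E'
from station import *
from h import *
for n,r in [("scene",(315,255,405,325)),("side",(196,245,296,288))]:
    p=camera_params(n);im,d=grab_frame(n);K,E=p["intrinsics"],p["extrinsics"]
    m=np.zeros(d.shape,bool);m[r[1]:r[3],r[0]:r[2]]=1
    w=big(m&(im.min(2)>120))
    P=depthpts(K,E,d,w);c=np.linalg.lstsq(np.c_[P[:,:2]-P[:,:2].mean(0),np.ones(len(P))],P[:,2],rcond=None)[0]
    print(n,len(P),"slopes,ztop",c.round(4),cv2.minAreaRect((P[:,:2]*1000).astype(np.float32)))
E
```

```text
scene 1355 slopes,ztop [-0.0036 -0.0014  0.0092] ((593.0235595703125, 23.965736389160156), (148.72047424316406, 86.15796661376953), 5.334641933441162)
side 1945 slopes,ztop [-0.0003 -0.0045  0.0084] ((595.0079956054688, 27.057180404663086), (144.31361389160156, 81.99312591552734), 5.823730945587158)
```

Plate top is at z of about 9 mm (5 mm floor + 4 mm plate), tilt under 0.005 rad, within a few mm of the tray centre.

```bash
python3 -c "
from station import *
print(hand_in())"
```

```text
the job is handed in; nothing more can be done
None
```

I lifted the long cover straight off its pins by the handle, carried it to the black tray, and set it down slowly until it touched the floor. I then let go, raised the arm clear, and handed the job in at about 14 s; no verdict is reported.

- **Cover in the tray:** the last check from both fixed cameras put it within about 3 mm of the tray centre. Its top is 8–9 mm above the bench, as expected when it lies on the floor. Its tilt is under 0.005 rad and the handle is up.
- **Forces:** contact when setting it down peaked at about 13.5 N in the readings, and the wrist force was near zero after release.
- **Square and green covers:** both looked unmoved in the final side view. I checked this by eye only, because the pixel-difference check on the square cover was inconclusive. Its mean differences of 6.6 and 9.3 are unexplained; image noise or shadow are possible causes.
- **Failed check:** my first plate measurement in the tray picked up the bench instead. I discarded it and repeated it with a tighter mask, which gave the figures above.

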